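# Pass a dish tray under a sprung gate

### The job

With the fingertips only, press down the long paddle beside the chute so that the sprung gate swings up, and while one finger keeps holding it open, push the dish tray by its rear push bar along the chute under the raised gate until it is home against the end stop. Then let go, so that the gate falls fully shut behind the tray. Do not pinch, lift or tip the tray, keep the dish lying in it, and leave the small things round the chute where they stand.

Things in the scene. Friction and masses are not known exactly. Their poses are not given: they have to be found in the camera images.
- chute: Fixed aluminium chute on the worktop. Origin: on the worktop, on the chute's centre line, in the gate's plane. +x: the way the tray travels (away from the robot), +y its left, +z up; all x, y below are in this frame, heights above the worktop. Floor 3 mm high, 76 mm wide between 5 mm side walls, 18 mm high, at y = +-38 mm; open entry at x = -225 mm.
- end_stop (a point): Foot of the chute's end stop, the 30 mm high cross wall at its far end: middle of the face that meets the tray, at x = +83 mm, y = 0, 3 mm high.
- hinge (a point): Point of the gate's hinge line at the gate (x = 0, y = -52 mm, 52 mm high). The hinge shaft, 8 mm thick, runs along the chute's x, outside its right wall, between two stands 10 x 14 mm and 62 mm high at x = -225 and +18 mm.
- gate (a joint): Gate angle about the shaft, rad: 0 shut, 0.70 hard stop. Gate plate and paddle are one rigid steel see-saw across the shaft: paddle down, gate up. From 0.35 rad the gate clears the tray. A spring shuts it at once when let go: pressing 50 mm out from the shaft takes about 2 N at first, 5 N when wide open. It does not yield along the chute.
- gate_plate (a point): Lower edge of the upright gate plate, mid-width: x = 0, y = +12 mm, 13 mm high when shut; rises as the gate opens. The plate is 6 mm thick and spans y = -10 to +34 mm over the chute; an arm joins its top to the shaft.
- paddle (a point): Middle of the paddle's top face (shut: x = -130, y = -107 mm, 56 mm high). Flat plate outside the chute's right wall, level when shut, x = -215 to -45 mm, from the shaft out to y = -130 mm, 4 mm thick. A finger 48 to 70 mm out from the shaft, its tip 18 to 25 mm above the worktop, holds the gate well open and may slide along x.
- tray: Loose grey plastic tray, about 0.16 kg, on the chute's floor before the gate. Origin: underside of the middle of its dish compartment (70 mm along x, 72 across, 23 high, open on top, walls and floor 3 mm); axes as the chute's. A tongue 26 mm wide, 4 mm high leads back to the push bar. Home, its origin is at x = +48 mm, the gate shuts over the tongue and the push bar stays before the gate.
- push_bar (a point): Centre of the rear face of the tray's push bar, the upright cross bar at the robot's end of the tray: 60 mm wide across the chute, 34 mm high, 8 mm thick; 112 mm behind the tray's origin and 17 mm above the chute's floor. Push here towards the chute's +x.
- dish: Clear petri dish, 60 mm diameter, 13 mm high, 11 g, lying loose in the tray's compartment; origin at the centre of its underside.
- vial_1: Capped sample vial, 28 mm diameter, 59 mm high, standing left of the chute; origin at its underside. Leave alone.
- vial_3: Capped sample vial, 28 mm diameter, 59 mm high, standing left of the chute; origin at its underside. Leave alone.
- amber_bottle: Amber bottle, 48 mm diameter, 100 mm high, left of the chute's far part; origin at its underside. Leave alone.
- die_ring: Plain thick ring, 34 mm diameter, 22 mm high, on the worktop right of the paddle; origin at its underside. Leave alone.
Mind the look-alikes: they are no part of the job. There is more than one size of the tray; the job needs the larger.

How it is judged:
By the outcome, as a careful person would: the job done as asked, in the order asked, and still so for the second after the job is handed in, with the robot touching nothing.
It also fails if it takes over 42 s, if anything falls off the work surface, if the arm or the gripper's body presses on something with over 40 N, if the wrist force passes 120 N, or if a joint passes its speed limit or range.

### The arm

A 7-joint arm with a two-finger parallel gripper is mounted at the origin on a cart in front of the work surface, level with it; the furniture and walls round the work are solid. World frame = base frame: x ahead of the robot, y to its left, z up, the work surface at z = 0. Lengths are in mm, angles in rad, forces in N, time in s.
With the tool pointing down it reaches from about 350 to 900 mm from the base axis. Payload 19.9 kg.
Tool frame: the origin (TCP) lies midway between the tips of the shut fingers; the grasp point (between the pads) lies bot.pinch_z behind it (bot.pinch_z is the distance from the TCP to the grasp point, in mm); z points along the fingers, y is the line along which they close (so a half turn about z gives the same grasp; the last joint's range is limited). The gripper opens to 94 mm and grips with 3 to 60 N. Pads are 16 mm wide; open, the fingers measure 119 mm over their backs; the gripper's body (75 mm by 177 mm) begins 78 mm behind the grasp point.
Start: joints at [1.089, 0.417, -0.01, 1.614, 0.005, 1.111, -0.053], TCP at [266.655, -565.238, 205.425] pointing down, gripper open.
Joint ranges: [-2.81, 2.81], [-0.39, 2.02], [-1.27, 1.25], [0.06, 2.57], [-1.19, 4.33], [0.19, 2], [-2.82, 2.82]. Speed limits (rad/s): [1.89, 1.89, 2.39, 2.39, 3.01, 3.01, 3.01].

### API

Orientations are given as a unit quaternion [w, x, y, z].
In Python, from workcell import readout, imaging, bot, recognise, outline_of, mark_of gives the robot as it stands.
- The arm moves only by the tool carry_out, never from a script. Its argument "plan" is a list of rows, each a list of 2 entries, a list of its own where there are three numbers: the shift along the tool's x, y, z in m, then the turn, a rotation vector about the tool's x, y, z in degrees. In form: [[[dx, dy, dz], [rx, ry, rz]], ...]. A call has 1 to 12 rows; each row shifts and turns the commanded pose from where the row before left it, along the tool's axes as they then stand; what a row does not reach is not made up. A row lasts 1/12 s, in which the tool goes at most 41.7 mm and 7.16 degrees, less where a joint would pass 70% of its speed; a pose out of reach is approached as far as the arm can. A call with a gripper value outside its range is refused whole. "fingers" is the opening, from 0 (shut) to 1 (fully open), set as the call begins (left out, the last holds). The fingers move at their own pace and stop on an object; "squeeze" is the grip in N (left out, the last holds). Time passes only in rows, so rows that do not move let the fingers close. It gives the time, the measured TCP pose, the force, the opening and the grip force at its end, in the units of the state.
- readout.observe(): the state, without advancing time (a new reading comes with each control period).
- imaging.grab_frame(name): name is "scene" or "side" or "wrist"; returns the picture (420x560x3 uint8, red, green, blue); there is no depth.
- imaging.camera_model(name): a dict with "fx", "fy", "cx", "cy" (pixels), "extrinsics" (4x4, takes a point from world to camera coordinates). Camera axes: x right, y up, looking along -z (the intrinsics and any distortion apply to the point x, -y, -z); pixel columns grow to the right and rows downward; lengths in mm; the calibration is good to about 2 mm. A picture is of the moment at which its call begins: read the wrist's pose just before it. camera_model takes no time and is no camera call; for the wrist camera it gives the pose at the moment of the call.
- bot.hand_in(): hands the job in; it is judged then, once.
Trained networks look in the newest picture that a camera, given by its name, has taken for a name from the list of things; names that differ only in an ending like _2 or _b are one class to them, and where a whole thing is asked for, a point or a joint stands for the part that bears it (a point fixed in the world has none). Each returns a list of dicts, best first, with "confidence" (0 to 1); they miss things now and then, are a little off and sometimes report something else, mostly with a low value. They report only what shows in the picture. A call takes as long as a camera call. They do not tell look-alikes from the thing itself.
- recognise(camera, target): "rect" ([left, top, right, bottom] in pixels, round what is visible of it).
- outline_of(camera, target): "pixels" (420x560 bool, what is visible of it) and "rect" ([left, top, right, bottom] in pixels, round what is visible of it).
- mark_of(camera, target): "location" ([column, row] in pixels: a listed point, or the origin of a listed thing).
The state is a dict: "time": time; "joint_pos": joint angles; "qvel": joint speeds; "joint_torque": joint torques, N m; "tool_pos": TCP position; "eef_rot": TCP orientation; "contact_force": force on the tool from outside, world axes, zero at the start; "moment": the same for the moment, N m; "gripper_width": finger opening in mm; "grip_force": force on a finger pad.
Only numpy, scipy, OpenCV 4.12 (cv2) and the standard library are available. Lean on these libraries where they do the work, as an engineer would, in place of code of your own. Each camera call takes 0.05 s, during which the arm holds its last target. There are 200 camera calls.

## Working session

There is one attempt and no reset: what is moved stays moved. The work goes in short steps, Python scripts to look and compute and a tool call to move; the robot and the scene stay as the last step left them, time stands still between calls to the robot, and variables do not carry over. Pictures are saved under pics/ and viewed, at most 10 in all, crops included, and the job is handed in when it is done.

Besides the shell and the picture viewer there is one more tool, called after "Request:" as name(argument=value, ...), one argument or row to a line, values as JSON. carry_out: Moves the arm, as the interface text tells. Its arguments: {"type":"object","properties":{"plan":{"type":"array"},"fingers":{"type":"number"},"squeeze":{"type":"number"}},"required":["plan"]}

```bash
mkdir -p pics; cat > h.py <<'E'
import numpy as np, cv2
from workcell import readout, imaging, bot, recognise, outline_of, mark_of
def proj(m,P):
    P=np.atleast_2d(P); E=np.array(m["extrinsics"]); c=P@E[:3,:3].T+E[:3,3]
    d=-c[:,2]; return np.c_[m["cx"]+m["fx"]*c[:,0]/d, m["cy"]-m["fy"]*c[:,1]/d]
def ray(m,uv):
    E=np.array(m["extrinsics"]);R=E[:3,:3]
    d=R.T@np.array([(uv[0]-m["cx"])/m["fx"],-(uv[1]-m["cy"])/m["fy"],-1]); return -R.T@E[:3,3], d
def at_z(m,uv,z):
    o,d=ray(m,uv); return o+d*(z-o[2])/d[2]
E
python3 - <<'E'
from h import *
s=readout.observe(); print(s); print(bot.pinch_z)
for c in("scene","side","wrist"):
    f=imaging.grab_frame(c); cv2.imwrite(f"pics/{c}0.png",f[:,:,::-1]); m=imaging.camera_model(c); print(c,m)
    for t in("end_stop","hinge","gate_plate","paddle","tray","push_bar","dish","vial_1","amber_bottle","die_ring"):
        print(t,[(np.round(r["location"],1).tolist(),round(r["confidence"],2)) for r in mark_of(c,t)][:4])
E
```

```text
{'time': 0.0, 'joint_pos': array([ 1.08851175,  0.41799375, -0.01030247,  1.61415848,  0.00470365,
        1.11065241, -0.05295681]), 'qvel': array([ 6.83659806e-04,  7.55079203e-04, -7.63505348e-04, -6.51722075e-04,
       -2.50545431e-05, -1.26762733e-03,  3.36495346e-04]), 'joint_torque': array([-5.62339865e-04, -8.51243091e+01,  6.38067182e-01, -4.25987148e+01,
       -4.88833815e-02,  1.86630740e-02,  1.42914819e-04]), 'tool_pos': array([ 266.49106175, -564.94296791,  204.81952955]), 'eef_rot': array([-5.67879923e-04,  9.75805853e-01,  2.18638022e-01, -1.74774409e-04]), 'contact_force': array([-0.17400756, -0.04543994,  1.1048763 ]), 'moment': array([-0.0002192 , -0.00648953,  0.009762  ]), 'grip_force': 0.0, 'gripper_width': 94.12916458575921}
18.8
scene {'fx': 384.58698532275855, 'fy': 384.58698532275855, 'cx': 272.6769213821965, 'cy': 213.40064080065878, 'extrinsics': array([[-4.62783977e-01, -8.86342069e-01, -1.51236929e-02,
         2.76620033e+02],
       [ 4.74567418e-01, -2.62122723e-01,  8.40284145e-01,
        -3.25641510e+02],
       [-7.48743451e-01,  3.81692827e-01,
[... 1463 characters left out ...]
0.7)]
amber_bottle [([208.6, 256.8], 0.8)]
die_ring [([256.7, 196.6], 0.6), ([292.4, 175.3], 0.58), ([246.7, 225.5], 0.23)]
wrist {'fx': 307.29264297606295, 'fy': 307.29264297606295, 'cx': 287.4763768165522, 'cy': 216.10340687819738, 'extrinsics': array([[ 4.26628255e-01, -9.04427066e-01, -1.23456831e-04,
        -6.24606611e+02],
       [ 8.66363008e-01,  4.08712194e-01, -2.87000836e-01,
         2.94266727e+01],
       [ 2.59621782e-01,  1.22335707e-01,  9.57930324e-01,
        -3.92143826e+02],
       [ 0.00000000e+00,  0.00000000e+00,  0.00000000e+00,
         1.00000000e+00]])}
end_stop []
hinge []
gate_plate []
paddle []
tray []
push_bar []
dish []
vial_1 []
amber_bottle []
die_ring []
```

```bash
python3 - <<'E'
from h import *
from scipy.optimize import least_squares
S=imaging.camera_model("scene");D=imaging.camera_model("side")
pts={"end_stop":((266.1,198.3),(214.7,220.2)),"hinge":((293.9,196.5),(254.2,195.3)),"gate_plate":((265.3,215.3),(244.2,221.9)),"paddle":((338.4,218.5),(312.6,187.8)),"tray":((281.5,233.9),(275.2,232.1)),"push_bar":((301.1,255.7),(323.6,235.3)),"dish":((284.1,230.9),(277.9,225.9)),"ring":((361.1,214.4),(292.4,175.3)),"amber":((224.6,215.2),(208.6,256.8)),"vA":((230,227.4),(238.3,261)),"vB":((237.6,254.5),(275.9,270.2))}
for k,(a,b) in pts.items():
    f=lambda p:np.r_[proj(S,p)[0]-a,proj(D,p)[0]-b]
    r=least_squares(f,[600,-100,20]); print(k,r.x.round(1),r.fun.round(1))
print("tray2",at_z(S,(216.8,318.1),0),at_z(D,(353.1,318),0))
ch={"end_stop":(83,0,3),"hinge":(0,-52,52),"gate_plate":(0,12,13),"paddle":(-130,-107,56)}
def w(q,P):
    c,s=np.cos(q[2]),np.sin(q[2]); return np.array([q[0]+c*P[0]-s*P[1],q[1]+s*P[0]+c*P[1],P[2]])
def F(q):
    return np.concatenate([np.r_[proj(S,w(q,P))[0]-pts[k][0],proj(D,w(q,P))[0]-pts[k][1]] for k,P in ch.items()])
for y0 in(0,-0.8,0.8):
    r=least_squares(F,[600,-100,y0],loss="soft_l1"); print(r.x,r.cost,r.fun.round(1))
q=r.x
for c,m in(("scene",S),("side",D)):
    im=cv2.imread(f"pics/{c}0.png"); im=cv2.resize(im[130:350,130:430],None,fx=2.6,fy=2.6,interpolation=cv2.INTER_CUBIC)
    for P in [(-225,-38,3),(-225,38,3),(83,-38,3),(83,38,3),(0,-52,52),(-225,-52,62),(18,-52,62),(-215,-130,56),(-45,-130,56),(0,12,13),(-130,-107,56)]:
        u=(proj(m,w(q,P))[0]-[130,130])*2.6; cv2.circle(im,tuple(int(v) for v in u),3,(0,0,255),-1)
    cv2.imwrite(f"pics/{c}0c.png",im)
E
```

```text
end_stop [ 7.305e+02 -4.610e+01 -3.000e-01] [-1.4  2.5 -0.3 -2.5]
hinge [638.5 -78.7  49.3] [-0.2  0.3 -0.  -0.4]
gate_plate [652.7 -12.7  16.3] [ 1.3 -2.4  0.3  2.6]
paddle [ 504.7 -111.3   54.5] [-0.   0.1 -0.  -0.1]
tray [583.6 -15.   -3.1] [-0.1  0.2 -0.  -0.3]
push_bar [474.8   0.   14.7] [-0.6  1.  -0.2 -1.2]
dish [577.5 -19.6   9.8] [ 0.3 -0.6  0.1  0.7]
ring [ 5.589e+02 -2.236e+02  4.000e-01] [ 0.2 -0.4  0.   0.5]
amber [719.3  71.3  -3.7] [-0.4  0.7 -0.1 -0.7]
vA [652.   84.    4.8] [-0.5  0.8 -0.2 -0.9]
vB [570.2  98.   -6.3] [ 0.7 -1.1  0.2  1.2]
tray2 [415.94096325 204.40027964   0.        ] [414.97392139 201.90522843   0.        ]
[ 6.49256441e+02 -2.75316142e+01 -1.83581837e-01] 11.698639141790938 [-2.6  1.6 -0.9 -2.6 -0.4 -0.9 -0.6 -1.3  2.7 -1.3  1.2  2.7 -0.1  0.4
  1.2  0.1]
[701.97522862 -24.96623697   5.87758127] 162.25967075479025 [ -5.4  -7.6 -19.2  -8.1 -11.1  -7.7 -18.8  -0.7  -7.9 -11.6 -23.    1.7
 -24.5  -3.6 -16.2   9.3]
[ 6.49256436e+02 -2.75316070e+01 -1.83581756e-01] 11.698639141807947 [-2.6  1.6 -0.9 -2.6 -0.4 -0.9 -0.6 -1.3  2.7 -1.3  1.2  2.7 -0.1  0.4
  1.2  0.1]
```

View pics/scene0c.png

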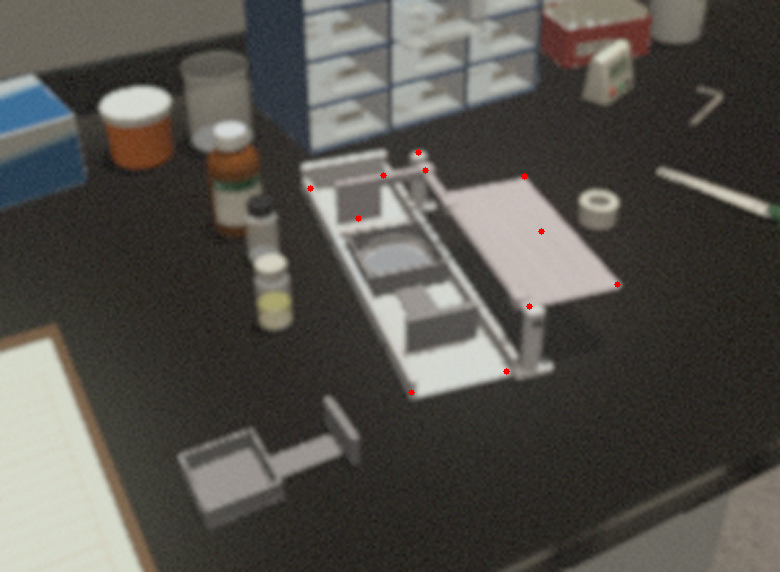

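View pics/side0c.png

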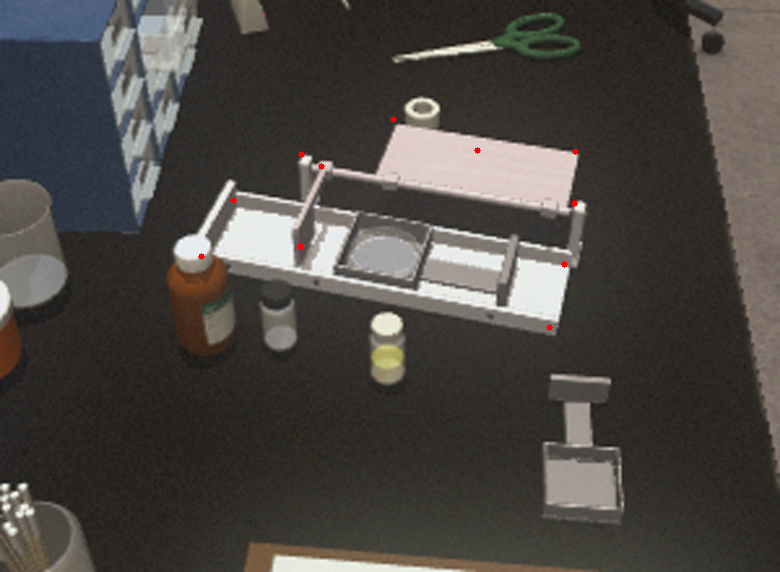

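The scene crop shows the chute with the large tray, a dish in it, and its bar at full-frame pixel (301,255). A smaller, empty tray lies loose on the table at (217,318). The job's tray is the larger one, standing in the chute behind the gate. The side crop agrees, with the bar at (324,235) and the decoy at (353,318). The overlaid chute model fits within a few pixels. I'll move over the pre-contact point and refine with the wrist camera.

Request:
carry_out(
  plan=[
    [[0,0,0],[0,0,5.9]],
    [[0,0,0],[0,0,5.9]],
    [[0,0,0],[0,0,5.9]],
    [[0,0,0],[0,0,5.9]],
    [[0,0,0],[0,0,5.9]],
    [[0,0,0],[0,0,5.9]],
    [[0.0046,-0.03,0],[0,0,0]],
    [[0.0046,-0.03,0],[0,0,0]],
    [[0.0046,-0.03,0],[0,0,0]],
    [[0.0046,-0.03,0],[0,0,0]],
    [[0.0046,-0.03,0],[0,0,0]],
    [[0.0046,-0.03,0],[0,0,0]],
  ],
  fingers=1,
)

```text
time: 2.65
tool_pos: [325.8, -391.5, 205.5]
eef_rot: [0.0, 0.996, -0.088, 0.0]
contact_force: [1.3, 0.1, 1.0]
gripper_width: 93.8
grip_force: 0.0
```

Request:
carry_out(
  plan=[
    [[0.0046,-0.03,0],[0,0,0]],
    [[0.0046,-0.03,0],[0,0,0]],
    [[0.0046,-0.03,0],[0,0,0]],
    [[0.0046,-0.03,0],[0,0,0]],
    [[0.0046,-0.03,0],[0,0,0]],
    [[0.0046,-0.03,0],[0,0,0]],
    [[0.0046,-0.03,0],[0,0,0]],
    [[0.0046,-0.03,0],[0,0,0]],
    [[0.0046,-0.03,0],[0,0,0]],
    [[0.0046,-0.03,0],[0,0,0]],
    [[0.0046,-0.03,0],[0,0,0]],
    [[0.0046,-0.03,0],[0,0,0]],
  ],
)

```text
time: 3.65
tool_pos: [443.6, -46.8, 205.7]
eef_rot: [0.0, 0.996, -0.088, 0.0]
contact_force: [0.4, -0.3, -0.1]
gripper_width: 94.1
grip_force: 0.0
```

```bash
python3 - <<'E'
from h import *
s=readout.observe(); print(s["time"],s["tool_pos"],s["eef_rot"],s["contact_force"],s["gripper_width"])
m=imaging.camera_model("wrist");f=imaging.grab_frame("wrist"); np.savez("w1.npz",E=m["extrinsics"])
cv2.imwrite("pics/w1raw.png",f[:,:,::-1])
for t in("end_stop","hinge","gate_plate","paddle","tray","push_bar","dish"):
    print(t,[(np.round(r["location"],1).tolist(),round(r["confidence"],2)) for r in mark_of("wrist",t)][:3])
q=[649.26,-27.53,-.1836]
def w(q,P):
    c,s=np.cos(q[2]),np.sin(q[2]); return np.array([q[0]+c*P[0]-s*P[1],q[1]+s*P[0]+c*P[1],P[2]])
im=cv2.resize(f[:,:,::-1],None,fx=1.4,fy=1.4)
for P in [(-225,-38,18),(-225,38,18),(83,-38,18),(83,38,18),(0,-52,52),(-225,-52,62),(18,-52,62),(-215,-130,56),(-45,-130,56),(0,12,13),(-130,-107,56)]:
    u=proj(m,w(q,P))[0]*1.4; cv2.circle(im,tuple(int(v) for v in u),3,(0,0,255),-1)
cv2.imwrite("pics/w1.png",im)
E
```

```text
3.65 [443.56214991 -46.80789904 205.70694626] [ 3.96880943e-05  9.96080727e-01 -8.84483091e-02  2.83377952e-04] [ 0.40523092 -0.34078164 -0.05842245] 94.07985568205146
end_stop []
hinge []
gate_plate [([219.8, 17.8], 0.78)]
paddle [([338.9, 141.3], 0.95), ([234.1, 19.9], 0.26)]
tray []
push_bar [([166.5, 235.0], 0.89), ([242.3, 182.4], 0.8)]
dish [([239.6, 84.3], 0.97)]
```

View pics/w1.png

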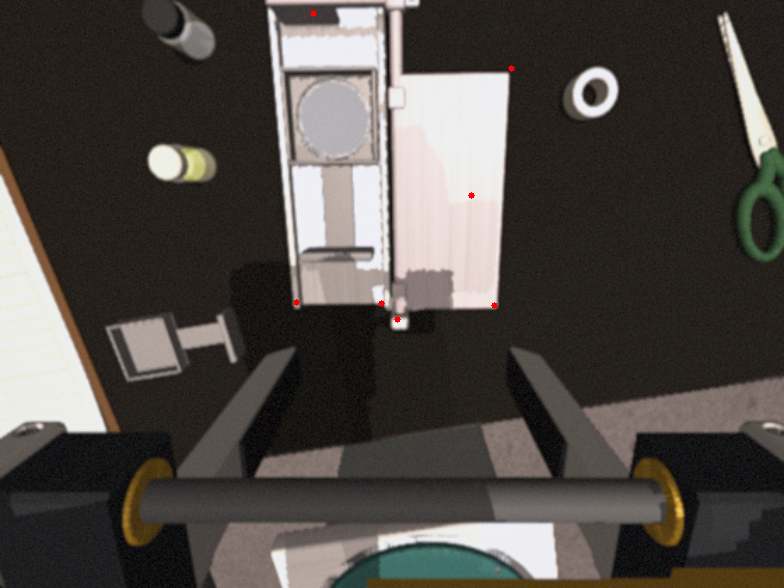

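The wrist view shows the large tray with its dish in the chute: dish at (240,84), bar at (242,182) in raw pixels. The small empty decoy lies left of the chute with its bar at (166,235). The paddle's right edge runs from (364,51) to (355,220), so the chute's yaw is about 0.02 rad less than my fit. I'll refit with these points.

```bash
cat >> h.py <<'E'
def w(q,P):
    c,s=np.cos(q[2]),np.sin(q[2]); return np.array([q[0]+c*P[0]-s*P[1],q[1]+s*P[0]+c*P[1],P[2]])
def to_ch(q,X):
    c,s=np.cos(q[2]),np.sin(q[2]); d=np.array(X[:2])-q[:2]; return np.array([c*d[0]+s*d[1],-s*d[0]+c*d[1]])
E
python3 - <<'E'
from h import *
from scipy.optimize import least_squares
m=imaging.camera_model("wrist"); S=imaging.camera_model("scene");D=imaging.camera_model("side")
o=[(m,(-45,-130,56),(510/1.4,72/1.4)),(m,(-215,-130,56),(497.5/1.4,308/1.4)),(m,(0,12,13),(219.8,17.8)),(m,(-130,-107,56),(338.9,141.3)),(m,(-225,43,18),(295/1.4,306/1.4)),(m,(-225,-52,62),(399/1.4,320/1.4))]
ch={"end_stop":(83,0,3),"hinge":(0,-52,52),"gate_plate":(0,12,13),"paddle":(-130,-107,56)}
pts={"end_stop":((266.1,198.3),(214.7,220.2)),"hinge":((293.9,196.5),(254.2,195.3)),"gate_plate":((265.3,215.3),(244.2,221.9)),"paddle":((338.4,218.5),(312.6,187.8))}
o2=o+[(c,ch[k],pts[k][i]) for k in ch for i,c in enumerate((S,D))]
for O in(o,o2):
    r=least_squares(lambda q:np.concatenate([proj(c,w(q,P))[0]-u for c,P,u in O]),[649,-27,-.18],loss="soft_l1"); print(r.x.round(4),r.fun.round(1))
    q=r.x
    print("bar rear", to_ch(q,at_z(m,(242.3,182.4),20)), "dish",to_ch(q,at_z(m,(239.6,84.3),6)),"tcp",to_ch(q,readout.observe()["tool_pos"]))
    print("tray vs side", to_ch(q,at_z(D,(275.2,232.1),3)),to_ch(q,at_z(S,(281.5,233.9),3)))
E
```

```text
[ 6.446968e+02 -2.680500e+01 -1.621000e-01] [-0.4 -0.9  0.2 -0.3  1.8 -2.9 -1.6  0.6 -0.7  1.9  1.   2.4]
bar rear [-177.34871742   -0.38184265] dish [-67.10224582  -1.81944598] tcp [-195.37965339  -54.61449872]
tray vs side [-64.12722908   8.45980117] [-69.43211818   4.0202308 ]
[ 6.455523e+02 -2.669160e+01 -1.628000e-01] [-0.6 -1.7 -0.1 -1.   1.5 -3.8 -1.9 -0.1 -1.1  1.2  0.6  1.7 -2.9  2.5
  0.3 -1.8 -0.1 -0.3  0.5 -1.   3.2 -0.4  2.9  3.1  1.3  0.6  2.  -0.4]
bar rear [-178.17423404   -0.75502977] dish [-67.92679522  -2.11644066] tcp [-196.16768514  -55.00013418]
tray vs side [-64.95888325   8.16486009] [-70.26070287   3.72162453]
```

Request:
carry_out(
  plan=[
    [[0,0.002,0],[0,0,-0.85]],
    [[0,0,0.02],[0,0,0]],
    [[0,0,0.02],[0,0,0]],
    [[0,0,0.02],[0,0,0]],
    [[0,0,0.02],[0,0,0]],
    [[0,0,0.02],[0,0,0]],
    [[0,0,0.02],[0,0,0]],
    [[0,0,0.016],[0,0,0]],
    [[0,0,0],[0,0,0]],
  ],
)

```text
time: 4.8
tool_pos: [441.2, -50.7, 67.1]
eef_rot: [-0.0, 0.997, -0.081, -0.002]
contact_force: [-1.0, 0.6, -0.4]
gripper_width: 93.8
grip_force: 0.0
```

```bash
python3 - <<'E'
from h import *
s=readout.observe(); print(s["time"],s["tool_pos"],2*np.arctan2(s["eef_rot"][2],s["eef_rot"][1]),s["contact_force"])
q=[645.2,-26.7,-.1625]; print(to_ch(q,s["tool_pos"]))
m=imaging.camera_model("wrist");f=imaging.grab_frame("wrist")
print([(np.round(r["location"],1).tolist(),round(r["confidence"],2),to_ch(q,at_z(m,r["location"],20))) for r in mark_of("wrist","push_bar")])
cv2.imwrite("pics/w2.png",cv2.resize(f[:,:,::-1],None,fx=1.4,fy=1.4))
E
```

```text
4.8 [441.24464466 -50.65259978  67.08038123] -0.16232847912971426 [-1.02993802  0.55068038 -0.37757062]
[-197.39323784  -56.63412102]
[([101.7, 287.6], 0.65, array([-242.72537378,   97.03965914])), ([210.7, 214.3], 0.57, array([-179.66787306,    2.61086311]))]
```

View pics/w2.png

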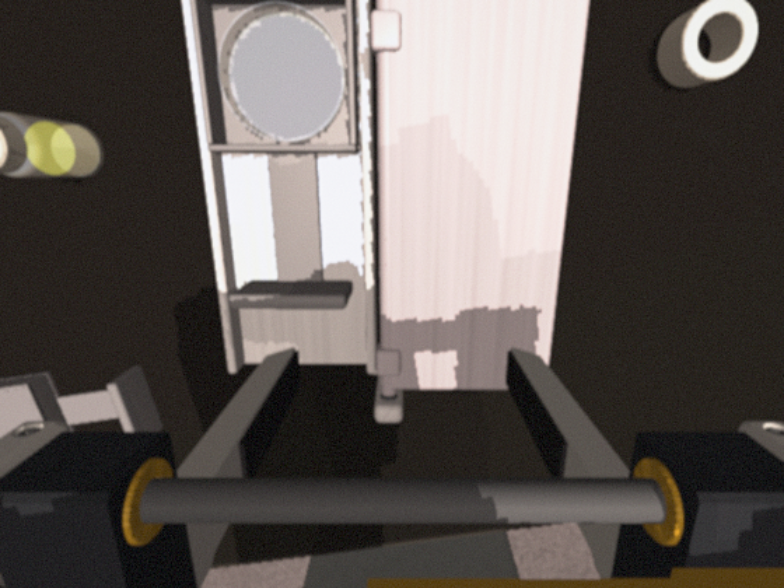

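The wrist view shows the right fingertip (520,352) over the paddle's near end. The left fingertip (285,352) is over the chute floor, behind the bar whose top is at row 295. I'll press straight down.

Request:
carry_out(
  plan=[
    [[0,0,0.005],[0,0,0]],
    [[0,0,0.005],[0,0,0]],
    [[0,0,0.005],[0,0,0]],
    [[0,0,0.005],[0,0,0]],
    [[0,0,0.005],[0,0,0]],
    [[0,0,0.005],[0,0,0]],
    [[0,0,0.005],[0,0,0]],
    [[0,0,0.005],[0,0,0]],
    [[0,0,0.003],[0,0,0]],
    [[0,0,0],[0,0,0]],
  ],
)

```text
time: 5.73
tool_pos: [442.7, -50.3, 25.8]
eef_rot: [-0.0, 0.997, -0.081, -0.0]
contact_force: [0.6, -1.1, 3.2]
gripper_width: 94.1
grip_force: 1.7
```

```bash
python3 - <<'E'
from h import *
s=readout.observe(); print(s["time"],s["tool_pos"],s["contact_force"],s["moment"])
q=[645.2,-26.7,-.1625]; print(to_ch(q,s["tool_pos"]))
f=[imaging.grab_frame(c)[:,:,::-1] for c in("scene","side")]
a=cv2.resize(f[0][150:300,190:390],(400,300));b=cv2.resize(f[1][150:300,180:380],(400,300))
cv2.imwrite("pics/p3.png",np.hstack([a,b]))
E
```

```text
5.7333 [442.66106003 -50.25115691  25.83566589] [ 0.64024539 -1.13086223  3.2370982 ] [-0.48128302 -0.0757877   0.04132186]
[-196.06043021  -56.00881093]
```

View pics/p3.png

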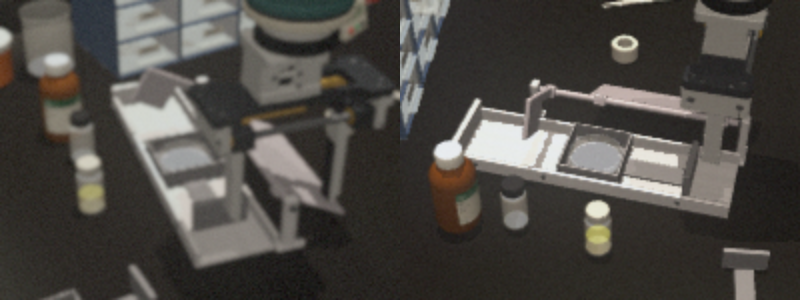

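The gate is swung up (left panel, about (165,85)) with the paddle down under the right finger, and the left finger stands inside the chute behind the bar. I'll go 3 mm lower and start the push.

Request:
carry_out(
  plan=[
    [[0,0,0.003],[0,0,0]],
    [[0.004,0,0],[0,0,0]],
    [[0.004,0,0],[0,0,0]],
    [[0.005,0,0],[0,0,0]],
    [[0.005,0,0],[0,0,0]],
    [[0.005,0,0],[0,0,0]],
    [[0.005,0,0],[0,0,0]],
    [[0.005,0,0],[0,0,0]],
    [[0.005,0,0],[0,0,0]],
    [[0.005,0,0],[0,0,0]],
  ],
)

```text
time: 6.67
tool_pos: [485.8, -57.3, 23.4]
eef_rot: [-0.0, 0.997, -0.081, -0.0]
contact_force: [-4.0, -1.8, 2.1]
gripper_width: 93.9
grip_force: 2.0
```

```bash
cat > st.py <<'E'
from h import *
s=readout.observe(); print(s["time"],s["tool_pos"][2],s["contact_force"],s["moment"],s["gripper_width"])
q=[645.2,-26.7,-.1625]; print(to_ch(q,s["tool_pos"]))
E
python3 st.py
```

```text
6.6667 23.429451212719577 [-4.04105936 -1.84982357  2.14865079] [-0.45688612  0.90560934 -0.11916747] 93.92999527756179
[-152.32161705  -55.93958925]
```

Request:
carry_out(
  plan=[
    [[0.005,0,0],[0,0,0]],
    [[0.005,0,0],[0,0,0]],
    [[0.005,0,0],[0,0,0]],
    [[0.005,0,0],[0,0,0]],
    [[0.005,0,0],[0,0,0]],
    [[0.005,0,0],[0,0,0]],
    [[0.005,0,0],[0,0,0]],
    [[0.005,0,0],[0,0,0]],
    [[0.005,0,0],[0,0,0]],
    [[0.005,0,0],[0,0,0]],
    [[0.005,0,0],[0,0,0]],
    [[0.005,0,0],[0,0,0]],
  ],
)

```text
time: 7.67
tool_pos: [545.0, -66.9, 23.4]
eef_rot: [-0.0, 0.997, -0.081, -0.0]
contact_force: [-3.4, -1.8, 3.7]
gripper_width: 93.8
grip_force: 2.2
```

```bash
python3 st.py; python3 - <<'E'
from h import *
f=[imaging.grab_frame(c)[:,:,::-1] for c in("scene","side")]
a=cv2.resize(f[0][150:300,190:390],(400,300));b=cv2.resize(f[1][150:300,180:380],(400,300))
cv2.imwrite("pics/p4.png",np.hstack([a,b]))
E
```

```text
7.6667 23.415524990966464 [-3.40751881 -1.79656672  3.68055021] [-0.48698268  0.98387022 -0.1235079 ] 93.76192879738296
[-92.36091452 -55.9150267 ]
```

View pics/p4.png

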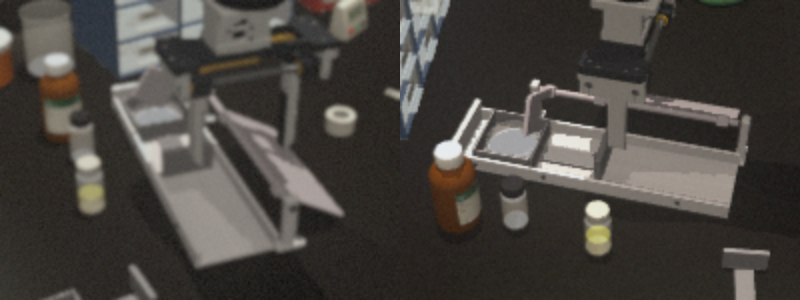

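The tray has passed under the raised gate with the dish still in it (right panel, (512,140)), and about 20 mm remain to the stop. I'll finish slowly.

Request:
carry_out(
  plan=[
    [[0.003,0,0],[0,0,0]],
    [[0.003,0,0],[0,0,0]],
    [[0.003,0,0],[0,0,0]],
    [[0.003,0,0],[0,0,0]],
    [[0.002,0,0],[0,0,0]],
    [[0.0,0,0],[0,0,0]],
  ],
)

```text
time: 8.27
tool_pos: [558.9, -69.2, 23.5]
eef_rot: [-0.0, 0.997, -0.081, 0.0]
contact_force: [-1.9, -1.8, 2.6]
gripper_width: 94.0
grip_force: 1.8
```

Request:
carry_out(
  plan=[
    [[0.0015,0,0],[0,0,0]],
    [[0.0015,0,0],[0,0,0]],
  ],
)

```text
time: 8.43
tool_pos: [561.2, -69.6, 23.4]
eef_rot: [-0.0, 0.997, -0.081, -0.0]
contact_force: [-4.1, -1.4, 3.4]
gripper_width: 94.1
grip_force: 2.4
```

Request:
carry_out(
  plan=[
    [[0.0015,0,0],[0,0,0]],
  ],
)

```text
time: 8.52
tool_pos: [562.8, -69.9, 23.4]
eef_rot: [-0.0, 0.997, -0.081, -0.0]
contact_force: [-4.7, -1.8, 3.3]
gripper_width: 93.7
grip_force: 2.2
```

Request:
carry_out(
  plan=[
    [[0.001,0,0],[0,0,0]],
    [[0.001,0,0],[0,0,0]],
  ],
)

```text
time: 8.68
tool_pos: [563.5, -69.9, 23.2]
eef_rot: [0.0, 0.997, -0.081, -0.001]
contact_force: [-17.5, 0.3, 15.6]
gripper_width: 93.8
grip_force: 9.3
```

Request:
carry_out(
  plan=[
    [[0.001,0,0],[0,0,0]],
  ],
)

```text
time: 8.77
tool_pos: [563.6, -69.9, 23.1]
eef_rot: [0.0, 0.997, -0.08, -0.002]
contact_force: [-23.3, 0.5, 17.8]
gripper_width: 94.0
grip_force: 11.8
```

Request:
carry_out(
  plan=[
    [[0.001,0,0],[0,0,0]],
  ],
)

```text
time: 8.85
tool_pos: [563.8, -69.9, 23.0]
eef_rot: [0.0, 0.997, -0.08, -0.003]
contact_force: [-29.3, 2.1, 26.4]
gripper_width: 94.1
grip_force: 15.4
```

The force jumped at chute x ≈ -73, which matches the stop. I'll back off 12 mm while still holding the paddle, and look.

Request:
carry_out(
  plan=[
    [[-0.002,0,0],[0,0,0]],
    [[-0.002,0,0],[0,0,0]],
    [[-0.004,0,0],[0,0,0]],
    [[-0.004,0,0],[0,0,0]],
    [[-0.004,0,0],[0,0,0]],
    [[0,0,0],[0,0,0]],
  ],
)

```text
time: 9.35
tool_pos: [550.5, -67.8, 23.6]
eef_rot: [-0.0, 0.997, -0.081, 0.0]
contact_force: [-0.3, -2.2, 3.7]
gripper_width: 93.7
grip_force: 1.8
```

```bash
python3 st.py; python3 - <<'E'
from h import *
m=imaging.camera_model("wrist")
f=[imaging.grab_frame(c)[:,:,::-1] for c in("wrist","side")]
q=[645.2,-26.7,-.1625]
print([(np.round(r["location"],1).tolist(),round(r["confidence"],2),to_ch(q,at_z(m,r["location"],20))) for r in mark_of("wrist","push_bar")])
a=cv2.resize(f[0],(400,300));b=cv2.resize(f[1][170:260,190:310],(400,300))
cv2.imwrite("pics/p5.png",np.hstack([a,b]))
E
```

```text
9.35 23.586992613571866 [-0.29904147 -2.22855828  3.66585385] [-0.42098413  0.01601001  0.01192461] 93.66517157353431
[-86.78586913 -55.85800907]
[([192.4, 227.6], 0.65, array([-64.82848438,   4.18770345]))]
```

View pics/p5.png

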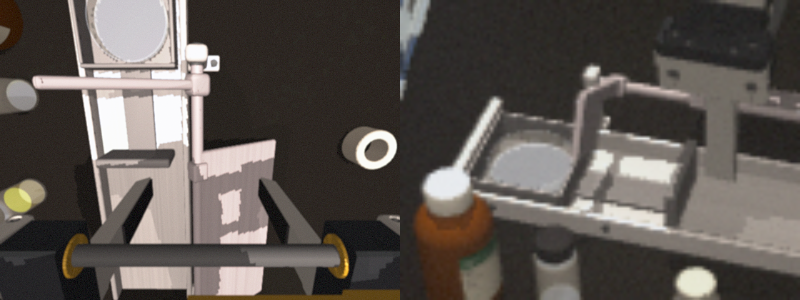

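The bar sits at x ≈ -65 mm (home is -64). The tray is against the end wall with the dish in it, and the gate is still up over the tongue. I'll lift straight off.

Request:
carry_out(
  plan=[
    [[0,0,-0.005],[0,0,0]],
    [[0,0,-0.006],[0,0,0]],
    [[0,0,-0.006],[0,0,0]],
    [[0,0,-0.006],[0,0,0]],
    [[0,0,-0.006],[0,0,0]],
    [[0,0,-0.01],[0,0,0]],
    [[0,0,-0.02],[0,0,0]],
    [[0,0,-0.03],[0,0,0]],
    [[0,0,-0.03],[0,0,0]],
    [[0,0,-0.03],[0,0,0]],
    [[0,0,-0.03],[0,0,0]],
    [[0,0,0],[0,0,0]],
  ],
)

```text
time: 10.5
tool_pos: [553.3, -67.5, 208.7]
eef_rot: [-0.0, 0.997, -0.081, 0.004]
contact_force: [0.6, -0.4, 0.9]
gripper_width: 93.8
grip_force: 0.0
```

```bash
python3 st.py; python3 - <<'E'
from h import *
m=imaging.camera_model("wrist")
f=[imaging.grab_frame(c)[:,:,::-1] for c in("wrist","side")]
q=[645.2,-26.7,-.1625]
for t,z in(("push_bar",20),("dish",6),("gate_plate",13),("paddle",56),("tray",3)): print(t,[(np.round(r["location"],1).tolist(),round(r["confidence"],2),to_ch(q,at_z(m,r["location"],z))) for r in mark_of("wrist",t)])
a=cv2.resize(f[0],(400,300));b=cv2.resize(f[1][150:300,180:380],(400,300))
cv2.imwrite("pics/p6.png",np.hstack([a,b]))
E
```

```text
10.5 208.70147647838786 [ 0.60943858 -0.38869154  0.93801338] [ 0.00919914 -0.00096506  0.04287351] 93.82524949048094
[-84.0877408  -55.16525343]
push_bar [([241.3, 182.7], 0.56, array([-66.53002639,   1.24677006]))]
dish []
gate_plate [([141.5, 79.5], 0.33, array([ 49.38373865, 109.78842895])), ([156.5, 132.5], 0.27, array([-8.16678208, 99.71944864]))]
paddle []
tray [([123.9, 316.7], 0.72, array([-264.80962096,  181.21217561]))]
```

View pics/p6.png

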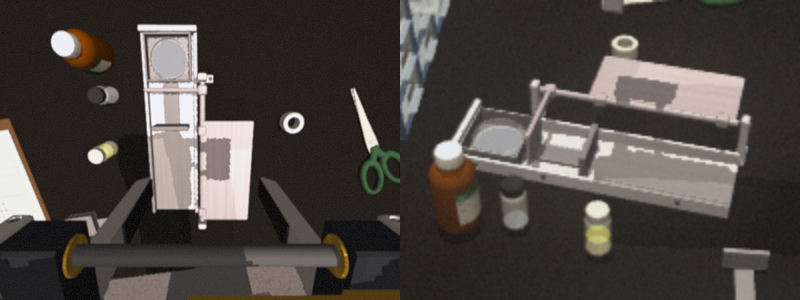

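The gate is shut, the paddle is level again, and the vials, bottle and ring stand where they were. One enlarged crop to check for a gap at the end stop.

```bash
python3 - <<'E'
from h import *
m=imaging.camera_model("wrist"); f=imaging.grab_frame("wrist")[:,:,::-1]
q=[645.2,-26.7,-.1625]
k=5; im=cv2.resize(f[25:145,180:320],None,fx=k,fy=k,interpolation=cv2.INTER_CUBIC)
for P in [(83,0,26),(13,0,26),(-64,0,37),(83,-38,26),(83,38,26)]:
    u=(proj(m,w(q,P))[0]-[180,25])*k; cv2.circle(im,tuple(int(v) for v in u),3,(0,0,255),-1)
cv2.imwrite("pics/p7.png",im)
E
```

```text
(no output)
```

View pics/p7.png

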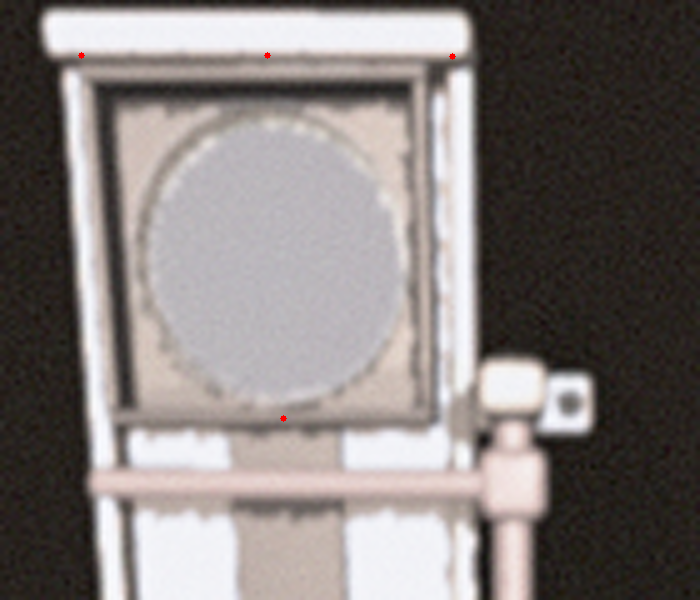

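The tray's front wall lies flush at the stop (row 62; the stop's face is at row 55, which height parallax explains). The compartment's rear edge falls on its predicted home point (283,418). The dish is in the tray and the gate is shut.

```bash
python3 -c "
from workcell import bot
print(bot.hand_in())"
```

```text
the job is handed in; nothing more can be done
None
```

The job is handed in: the large tray is home against the end stop with the dish in it, the gate is shut behind it, and the small things round the chute are where they stood.

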